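# Load the slide carrier under the leaf spring

## Robot

A 6-joint arm with a two-finger parallel gripper is mounted at the origin on the work surface. World frame = base frame: x ahead of the robot, y to its left, z up, the work surface at z = 0. Lengths are in mm, angles in rad, forces in N, time in s.
With the tool pointing down it reaches from about 300 to 750 mm from the base axis. Payload 8.5 kg.
Tool frame: the origin (TCP) lies on the centre line of the jaws, within the pads' length; the fingertips stand 19 mm ahead of it and the grasp point (between the pads) is the TCP; z points along the fingers, y is the line along which they close (so a half turn about z gives the same grasp; the last joint's range is limited). The gripper opens to 88 mm and grips with 3 to 60 N. Pads are 18 mm wide; open, the fingers measure 123 mm over their backs; the gripper's body (75 mm by 187 mm) begins 45 mm behind the grasp point.
Start: joints at [0.983, 0.381, 1.297, -0, 1.464, -0.215], TCP at [200.314, 512.206, 257.748] pointing down, gripper open.
Joint ranges: [-3.11, 3.11], [-0.89, 2.33], [0.22, 2.48], [-1.42, 4.56], [0.17, 2.85], [-2.88, 2.88]. Speed limits (rad/s): [2.39, 2.39, 3.14, 3.14, 3.14, 3.14].

## Interface

Orientations are given as a rotation vector (axis times angle).
In Python, from cell import robot gives the robot as it stands.
- The arm moves only by the shell command python3 -m pendant 'ROWS' [FORCE]. ROWS is JSON, a list that holds one entry, the list of rows, each a list of 7 numbers: the opening, from -1 (shut) to 1 (fully open), then the shift along the tool's x, y, z in cm, then the turn, a rotation vector about the tool's x, y, z in rad. In form: [[[claw, x, y, z, wx, wy, wz], ...]]. A call has 1 to 12 rows; each row shifts and turns the commanded pose from where the row before left it, along the tool's axes as they then stand; what a row does not reach is not made up. A row lasts 1/12 s, in which the tool goes at most 41.7 mm and 7.16 degrees, less where a joint would pass 70% of its speed; a pose out of reach is approached as far as the arm can. A call is refused whole if a number of a shift passes 4.17 or a number of a turn 0.125, either way. A call with a gripper value outside its range is refused whole. The fingers move at their own pace and stop on an object; FORCE is the grip in N (left out, the last holds). Time passes only in rows, so rows that do not move let the fingers close. It gives the time, the measured TCP pose, the force, the opening and the grip force at its end, in the units of the state.
- robot.sense(): the state, without advancing time (a new reading comes with each control period).
- robot.capture(name): name is "scene" or "top" or "wrist"; returns a dict with "color" (420x560x3 uint8, red, green, blue), "fov_y" (degrees; the focal length in pixels is half the picture's height over the tangent of half this angle, whatever the lens; pixels are square), "cx", "cy" (the principal point, pixels), "R" (3x3) and "t" (3): a world point X has camera coordinates R X + t. Camera axes: x right, y down, z forward; pixel columns grow to the right and rows downward; lengths in mm; the calibration is good to about 2 mm. A picture is of the moment at which its call begins. There is no depth.
- robot.finish_job(): hands the job in; it is judged then, once.
The state is a dict: "time": time; "qpos": joint angles; "joint_vel": joint speeds; "joint_efforts": joint torques, N m; "eef_pos": TCP position; "tool_rot": TCP orientation; "ft_force": force on the tool from outside, world axes, zero at the start; "ft_torque": the same for the moment, N m; "grip_width": opening from 0.0 (shut) to 1.0 (fully open); "grip_force": force on a finger pad.
Only numpy, scipy, OpenCV 4.12 (cv2) and the standard library are available. Lean on these libraries where they do the work, as an engineer would, in place of code of your own. Each camera call takes 0.05 s, during which the arm holds its last target. There are 200 camera calls.

## Task

Load the specimen carrier: with the fingertips on its ribbed thumb pad, press the plate down hard against its sprung bed and, keeping it pressed, slide it under the bridge and the leaf spring until it is fully home against the end stop. Then let go and move clear, so that it stays clamped there. Do not lift the carrier out of its channel, and leave the bottle, the jar and the slide box where they stand.

Things in the scene. Friction and masses are not known exactly. Their poses are not given: they have to be found in the camera images.
- dock: Fixed grey loading dock on the table: a straight channel 84 mm wide between two side rails, 240 mm long, open at the rear. Origin: table height, on the channel's centre line, 95 mm short of the end stop. x: the sliding direction, towards the stop; z: up. Side rails from x = -135 to 105 mm, 10 mm wide, tops 30 mm above the table.
- bridge (a point): Middle of the underside of the dark steel bridge that crosses the channel of the dock, 22 mm above the table. The bridge is 12 mm long in the sliding direction (dock x = 45 to 57 mm) and its top is 34 mm above the table. Axes as the dock's.
- stop_face (a point): Middle of the face of the end stop, a grey block closing the far end of the channel (dock x = 95 mm), top 36 mm above the table. Axes as the dock's.
- carrier: Loose aluminium plate, 0.12 kg, 130 (x) by 80 (y) by 6 mm, lying in the channel on the sprung bed, its x along the dock's x; its nose (+x end, two glass slides on it) is short of the bridge. Origin: centre of its underside, 20 mm above the table with the bed up: its top is then at 26 mm, 4 mm too high for the bridge. Fully home its nose touches the stop: origin at dock x = 30 mm.
- step (a point): Middle of the rear face of the carrier's cross step, 4 mm above the plate's top (carrier x = -20 mm). The step is 70 mm wide, 6 mm thick and 8 mm high; fingertips pressing on the pad behind it push forward on this face. Axes as the carrier's.
- thumb_pad (a point): Point on the carrier's top surface in the middle of the flat thumb pad (dark painted lines), which reaches from the carrier's rear edge 45 mm forward to the step. Axes as the carrier's.
- bed (a joint): Black sprung bed plate under the carrier, guided straight down: 0 is up, 0.008 m fully down on its stop. It takes about 8 N to start, 14 N to press fully down. The carrier clears the bridge once the bed is more than 4 mm down (6 or 7 mm is comfortable); let go at home, the bed rises and clamps the carrier up against the bridge (about 4 mm down).
- leaf (a joint): Steel leaf spring, 40 mm wide, 27 mm long, hinged on the stop side of the bridge and sloping down towards the stop. 0 rad: hanging free, tip about 15 mm above the table; the passing carrier lifts it (positive, about 0.25 rad with the carrier home) and it drags on the carrier's top with about 3 N.
- reagent: Amber reagent bottle, 42 mm across, 85 mm tall, standing loose beside the dock; leave alone. Origin: centre of its underside.
- jar: White open jar, 54 mm across, 55 mm tall, standing loose beside the dock; leave alone. Origin: centre of its underside.
- slidebox: Closed slide box with a white lid, 85 x 36 x 34 mm, lying loose beside the dock; leave alone. Origin: centre of its underside.

How it is judged (in metres and radians):
On the way:
1. the carrier is pressed down on its bed before its nose goes under the bridge (value of joint bed above 0.0042 m and x of carrier in the frame of dock below -0.015 m).
At the end, for the whole second after the job is handed in: The carrier lies flat under the bridge and the leaf spring with its nose within 4 mm of the end stop, released and at rest, pressed up by its bed against the bridge (x of carrier in the frame of dock between 0.026 and 0.033 m and y of carrier in the frame of dock between -0.004 and 0.004 m and z of carrier in the frame of dock between 0.013 and 0.018 m and angle between carrier's own z axis and vertical below 0.04 rad and value of joint bed between 0.0025 and 0.006 m and value of joint leaf above 0.08 rad and linear speed of carrier below 0.01 m/s); the robot touches nothing.
It fails at once if the carrier is lifted more than 10 mm above its starting height or tipped (z of carrier in the frame of dock above 0.03 m or angle between carrier's own z axis and vertical above 0.25 rad).
It fails at once if the bottle, the jar or the slide box is moved more than 20 mm or tipped (distance of any of reagent, jar, slidebox from where it was at the start of the episode above 0.02 m or angle between any of reagent, jar, slidebox's own z axis and vertical above 0.4 rad).
It also fails if it takes over 35 s, if anything falls off the work surface, if the arm or the gripper's body presses on something with over 40 N, if the wrist force passes 120 N, or if a joint passes its speed limit or range.

## Working session

There is one attempt and no reset: what is moved stays moved. The work goes in short steps, Python scripts to look and compute and a shell command to move; the robot and the scene stay as the last step left them, time stands still between calls to the robot, and variables do not carry over. Pictures are saved under pics/ and viewed, at most 10 in all, crops included, and the job is handed in when it is done.

```bash
mkdir -p pics; ls; cat > h.py <<'E'
import numpy as np, cv2
from cell import robot
def cap(n,f):
    c=robot.capture(n); cv2.imwrite('pics/'+f,c['color'][:,:,::-1]); 
    np.savez('pics/'+f+'.npz',**{k:np.array(v) for k,v in c.items()}); return c
def ray(c,u,v):
    R=np.array(c['R']);t=np.array(c['t']);f=210/np.tan(np.radians(float(c['fov_y']))/2)
    d=R.T@np.array([(u-float(c['cx']))/f,(v-float(c['cy']))/f,1]); return -R.T@t,d
def onz(c,u,v,z):
    o,d=ray(c,u,v); return o+d*(z-o[2])/d[2]
def tri(c1,p1,c2,p2):
    o1,d1=ray(c1,*p1);o2,d2=ray(c2,*p2)
    s=np.linalg.lstsq(np.c_[d1,-d2],o2-o1,rcond=None)[0]
    a=o1+s[0]*d1;b=o2+s[1]*d2; return (a+b)/2,np.linalg.norm(a-b)
def load(f): return dict(np.load('pics/'+f+'.npz'))
E
python3 - <<'E'
from h import *
for n in('top','scene','wrist'):
    c=cap(n,n+'1.png'); print(n,c['color'].shape,c['fov_y'],-np.array(c['R']).T@np.array(c['t']))
s=robot.sense();print(s['eef_pos'],s['tool_rot'],s['ft_force'],s['time'])
a=[load(n+'1.png')['color'] for n in('top','scene')]
cv2.imwrite('pics/ts.png',cv2.resize(np.vstack(a)[:,:,::-1],None,fx=.714,fy=.714))
E
```

```text
pics
top (420, 560, 3) 51.617908001076444 [494.21476883  47.78698478 813.46685168]
scene (420, 560, 3) 47.993458951978305 [1264.74273916  -46.35712574  621.42603364]
wrist (420, 560, 3) 60.06641145267636 [135.17732662 536.48544607 383.20773102]
[200.21996559 512.07140709 257.28579634] [-5.82105517e-01 -3.08675867e+00  1.51580956e-03] [-0.8425806  -0.08328719  0.23557171] 0.15
```

View pics/top1.png

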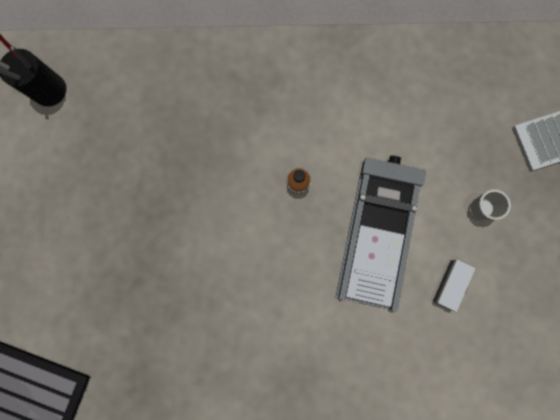

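View pics/wrist1.png

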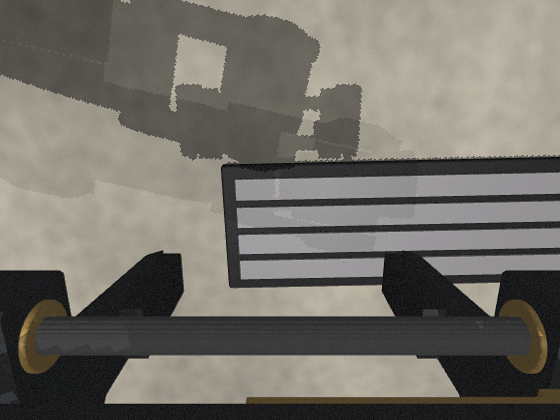

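The top view shows the dock, with its stop at about (393,172), the bridge at (387,203), the step at (373,273) and the pad at (371,290). The bottle is at (299,181), the jar at (490,206) and the box at (456,285). The wrist view shows only a tray, away from the dock.

```bash
python3 - <<'E'
from h import *
c=load('top1.png')
for n,p,z in [('railRearL',(342,299),30),('railRearR',(396,308),30),('stopL',(366,161),36),('stopR',(425,171),36),('bridgeL',(362,198),34),('bridgeR',(415,208),34),('stepmid',(373,273),34),('padmid',(370,291),26),('rearL',(347,300),26),('rearR',(391,306),26),('bottle',(299,177),85),('jar',(494,205),55),('box',(456,285),34)]:
    print(n,onz(c,*p,z).round(1))
i=c['color'][140:320,270:530,::-1]
cv2.imwrite('pics/topc.png',cv2.resize(i,None,fx=3,fy=3,interpolation=cv2.INTER_CUBIC))
E
```

```text
railRearL [431.5 -45.5  30. ]
railRearR [ 415.4 -139.7   30. ]
stopL [678.7 -95.   36. ]
stopR [ 658.9 -201.1   36. ]
bridgeL [610.8 -85.8  34. ]
bridgeR [ 591.6 -180.4   34. ]
stepmid [ 476.6 -100.9   34. ]
padmid [444.8 -95.9  26. ]
rearL [429.4 -54.7  26. ]
rearR [ 418.5 -132.    26. ]
bottle [640.5  28.9  85. ]
jar [ 592.9 -311.8   55. ]
box [ 454.7 -245.4   34. ]
```

View pics/topc.png

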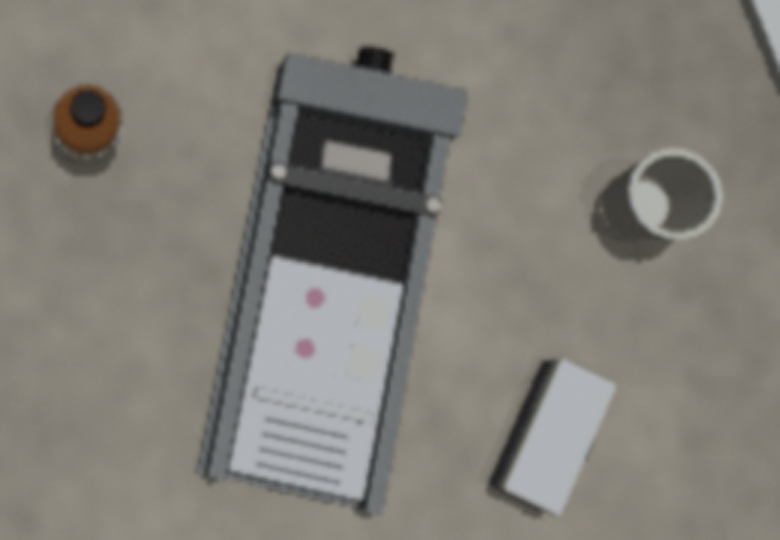

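View pics/scene1.png

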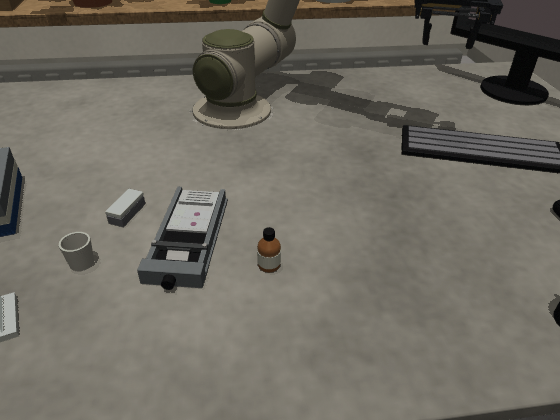

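The crop and scene views agree. The dock lies at about -12° yaw, the carrier is roughly 100 mm short of home, and the bottle, jar and box are well clear of the path. I'll move above the pad and look again from close up.

```bash
python3 -m pendant '[[[-1,-2.5,-2.5,0,0,0,0],[-1,-2.5,-2.5,0,0,0,0],[-1,-2.5,-2.5,0,0,0,0],[-1,-2.5,-2.5,0,0,0,0],[-1,-2.5,-2.5,0,0,0,0],[-1,-2.5,-2.5,0,0,0,0],[-1,-2.5,-2.5,0,0,0,0],[-1,-2.5,-2.5,0,0,0,0],[-1,-2.5,-2.5,0,0,0,0],[-1,-2.5,-2.5,0,0,0,0],[-1,-2.5,-2.5,0,0,0,0],[-1,-2.5,-2.5,0,0,0,0]]]' 20
python3 -m pendant '[[[-1,-2.4,-2.5,1,0,0,0],[-1,-2.4,-2.5,1,0,0,0],[-1,-2.4,-2.5,1,0,0,0],[-1,-2.4,-2.5,1,0,0,0],[-1,-2.4,-2.5,1,0,0,0],[-1,-2.4,-2.4,1,0,0,0],[-1,-2.4,-2.4,1,0,0,0],[-1,0,0,1,0,0,-0.08],[-1,0,0,1,0,0,-0.08],[-1,0,0,0,0,0,0],[-1,0,0,0,0,0,0]]]'
python3 - <<'E'
from h import *
from scipy.spatial.transform import Rotation as Ro
c=cap('wrist','w2.png');s=robot.sense();print(s['eef_pos'],Ro.from_rotvec(s['tool_rot']).as_matrix().round(3),s['ft_force'],s['time'],s['qpos'],-c['R'].T@c['t'])
E
```

```text
time: 1.15
eef_pos: [370.6, 121.9, 257.8]
tool_rot: [0.582, 3.087, 0.0]
ft_force: [0.3, 0.6, -0.2]
grip_width: 0.117
grip_force: 0.0
time: 2.07
eef_pos: [463.7, -98.6, 167.6]
tool_rot: [-0.337, -3.122, -0.001]
ft_force: [0.2, -0.6, 0.1]
grip_width: 0.003
grip_force: 0.0
[463.93271063 -98.60710242 168.10111386] [[-0.977  0.213  0.   ]
 [ 0.213  0.977 -0.   ]
 [-0.    -0.    -1.   ]] [ 1.13419307  0.317681   -0.0972918 ] 2.1167 [-4.59767490e-01  3.43368230e-01  1.64592613e+00 -9.14110340e-06
  1.15219722e+00 -1.81558011e+00] [395.51221108 -85.00196757 293.61823777]
```

View pics/w2.png

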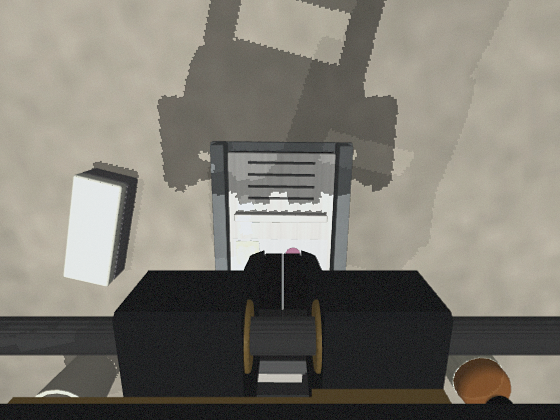

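The close view shows the carrier's rear edge at v≈152, the pad lines at v≈163–198 (u 248–314), the step at v≈213 (u 235–327), and the rails at u 211 and 352. The dock is upright in the image, so the yaw matches.

```bash
python3 - <<'E'
from h import *
w=load('w2.png');t=load('top1.png')
for n,p,q in [('l1 left',(248,163),(383.7,301)),('l1 right',(314,163),(355.3,294.3)),('l4 left',(249,198),(386,285.3)),('l4 right',(315,198),(358.3,279.3)),('step l',(235,213),(392.7,280)),('step r',(327,213),(354.3,269.3))]:
    P,e=tri(w,p,t,q);print(n,P.round(1),round(e,1),'onz26',onz(w,*p,26).round(1))
tc=np.array([463.9,-98.6]);u=np.array([.977,-.213]);v=np.array([.213,.977])
for n,p,z in [('railL',(211,143),30),('railR',(352,143),30),('rearL',(229,152),26),('rearR',(335,152),26),('steptopL',(235,213),34),('steptopR',(327,213),34),('rail far L',(213,268),30),('rail far R',(350,268),30)]:
    P=onz(w,*p,z);d=P[:2]-tc;print(n,P.round(1),'rel u,v',(d@u).round(1),(d@v).round(1))
E
```

```text
l1 left [ 428.1 -117.3   35.8] 0.2 onz26 [ 429.3 -118.4   26. ]
l1 right [439.5 -70.3  24.8] 1.1 onz26 [439.7 -70.8  26. ]
l4 left [ 454.7 -123.8   28.9] 0.4 onz26 [ 455.3 -124.1   26. ]
l4 right [465.5 -75.4  28.3] 0.3 onz26 [466.  -75.1  26. ]
step l [ 463.9 -136.7   28.1] 0.6 onz26 [ 464.5 -137.4   26. ]
step r [482.4 -69.1  19.6] 2.6 onz26 [479.6 -68.4  26. ]
railL [ 409.1 -140.4   30. ] rel u,v -44.6 -52.5
railR [430.7 -41.7  30. ] rel u,v -44.6 48.6
rearL [ 418.4 -130.1   26. ] rel u,v -37.7 -40.5
rearR [435.  -54.2  26. ] rel u,v -37.7 37.2
steptopL [ 462.5 -135.8   34. ] rel u,v 6.5 -36.7
steptopR [477.1 -68.9  34. ] rel u,v 6.6 31.8
rail far L [ 503.7 -164.9   30. ] rel u,v 53.0 -56.3
rail far R [526.8 -59.1  30. ] rel u,v 53.1 52.0
```

The heights are consistent: pad about 26, step 45 mm ahead of the rear edge, channel centre about 2 mm to tool -y, step face 7 mm ahead of the TCP. I'll shift back 7 mm and descend.

```bash
python3 -m pendant '[[[-1,0.35,-0.1,1,0,0,0],[-1,0.35,-0.1,1,0,0,0],[-1,0,0,1.5,0,0,0],[-1,0,0,1.5,0,0,0],[-1,0,0,1.5,0,0,0],[-1,0,0,1.5,0,0,0],[-1,0,0,1.5,0,0,0],[-1,0,0,1,0,0,0],[-1,0,0,0.6,0,0,0],[-1,0,0,0,0,0,0],[-1,0,0,0,0,0,0]]]'
python3 - <<'E'
from h import *
c=cap('wrist','w3.png');cap('scene','s3.png');s=robot.sense();print(s['eef_pos'],s['ft_force'])
E
```

```text
time: 3.03
eef_pos: [456.9, -99.2, 57.3]
tool_rot: [0.334, 3.123, -0.001]
ft_force: [-0.5, -1.0, 0.2]
grip_width: 0.008
grip_force: 0.0
[457.02191594 -99.33933699  57.56084504] [-0.33574823  0.17140602 -0.17479772]
```

View pics/w3.png

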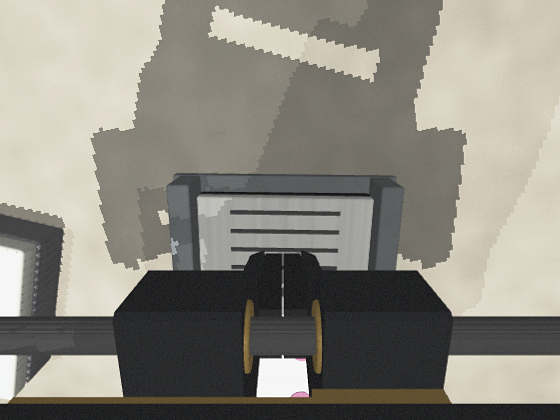

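The fingertips (u≈283) are centred on the pad (u 198–373) and just behind the step, which is hidden below them. I'll lower until contact.

```bash
python3 -m pendant '[[[-1,0,0,0.5,0,0,0],[-1,0,0,0.4,0,0,0],[-1,0,0,0.2,0,0,0],[-1,0,0,0.1,0,0,0],[-1,0,0,0.1,0,0,0],[-1,0,0,0,0,0,0],[-1,0,0,0,0,0,0]]]'
python3 -m pendant '[[[-1,0,0,0.1,0,0,0],[-1,0,0,0.1,0,0,0],[-1,0,0,0.1,0,0,0],[-1,0,0,0.1,0,0,0],[-1,0,0,0,0,0,0],[-1,0,0,0,0,0,0]]]'
```

```text
time: 3.72
eef_pos: [456.6, -99.2, 44.1]
tool_rot: [0.334, 3.124, -0.0]
ft_force: [-2.7, 1.4, 8.8]
grip_width: 0.004
grip_force: 4.1
time: 4.22
eef_pos: [456.6, -99.2, 40.3]
tool_rot: [0.334, 3.124, -0.0]
ft_force: [-2.7, 2.3, 10.9]
grip_width: 0.004
grip_force: 5.5
```

Contact matches: 8.8 N at tip z≈25 and 10.9 N at about 21. I'll press about 2.5 mm more, then slide.

```bash
python3 -m pendant '[[[-1,0,0,0.1,0,0,0],[-1,0,0,0.1,0,0,0],[-1,0,0,0.06,0,0,0],[-1,0,0,0,0,0,0],[-1,0,0,0,0,0,0],[-1,-0.2,0,0,0,0,0],[-1,-0.2,0,0,0,0,0],[-1,-0.2,0,0,0,0,0],[-1,-0.2,0,0,0,0,0],[-1,-0.2,0,0,0,0,0],[-1,0,0,0,0,0,0],[-1,0,0,0,0,0,0]]]'
python3 - <<'E'
from h import *
c=cap('wrist','w4.png')
E
```

```text
time: 5.22
eef_pos: [465.2, -100.8, 37.5]
tool_rot: [-0.333, -3.121, -0.001]
ft_force: [-6.4, 2.4, 12.9]
grip_width: 0.004
grip_force: 6.5
```

View pics/w4.png

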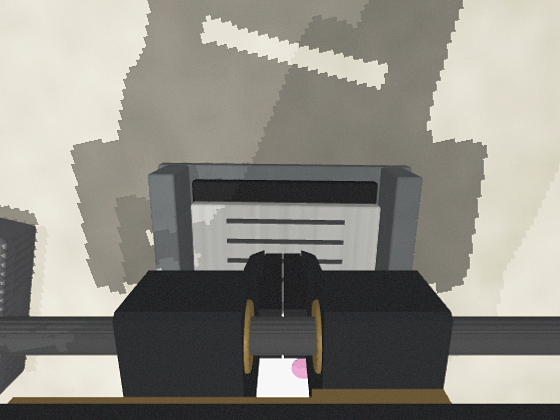

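The carrier now slides with the fingers: the bed shows behind its rear edge at v≈190, and the tip is about 7.5 mm down at 13 N. I'll continue under the bridge.

```bash
python3 -m pendant '[[[-1,-0.4,0,0,0,0,0],[-1,-0.5,0,0,0,0,0],[-1,-0.5,0,0,0,0,0],[-1,-0.5,0,0,0,0,0],[-1,-0.5,0,0,0,0,0],[-1,-0.5,0,0,0,0,0],[-1,-0.5,0,0,0,0,0],[-1,-0.4,0,0,0,0,0],[-1,0,0,0,0,0,0]]]'
```

```text
time: 6.02
eef_pos: [503.0, -109.1, 37.6]
tool_rot: [-0.333, -3.122, -0.001]
ft_force: [-5.4, 1.9, 12.7]
grip_width: 0.008
grip_force: 6.4
```

```bash
python3 -m pendant '[[[-1,-0.5,0,0,0,0,0],[-1,-0.5,0,0,0,0,0],[-1,-0.5,0,0,0,0,0],[-1,-0.5,0,0,0,0,0],[-1,-0.5,0,0,0,0,0],[-1,-0.5,0,0,0,0,0],[-1,-0.3,0,0,0,0,0],[-1,-0.2,0,0,0,0,0],[-1,0,0,0,0,0,0]]]'
```

```text
time: 6.77
eef_pos: [536.6, -116.3, 37.5]
tool_rot: [-0.333, -3.12, -0.001]
ft_force: [-8.1, 2.1, 11.3]
grip_width: 0.01
grip_force: 5.8
```

```bash
python3 -m pendant '[[[-1,-0.3,0,0,0,0,0],[-1,-0.3,0,0,0,0,0],[-1,-0.2,0,0,0,0,0],[-1,-0.2,0,0,0,0,0],[-1,-0.1,0,0,0,0,0],[-1,0,0,0,0,0,0]]]'
python3 -m pendant '[[[-1,-0.1,0,0,0,0,0],[-1,-0.1,0,0,0,0,0],[-1,-0.1,0,0,0,0,0],[-1,0,0,0,0,0,0]]]'
```

```text
time: 7.27
eef_pos: [546.8, -118.4, 37.4]
tool_rot: [-0.333, -3.119, -0.002]
ft_force: [-9.4, 1.9, 12.1]
grip_width: 0.002
grip_force: 7.4
time: 7.6
eef_pos: [549.7, -119.1, 37.4]
tool_rot: [-0.333, -3.119, -0.002]
ft_force: [-9.2, 1.7, 12.3]
grip_width: 0.004
grip_force: 7.6
```

```bash
python3 -m pendant '[[[-1,-0.1,0,0,0,0,0],[-1,-0.1,0,0,0,0,0],[-1,0,0,0,0,0,0]]]'
```

```text
time: 7.85
eef_pos: [551.6, -119.5, 37.4]
tool_rot: [-0.333, -3.119, -0.001]
ft_force: [-9.9, 2.8, 11.9]
grip_width: 0.004
grip_force: 7.7
```

Travelled 96.8 mm with no rise in force yet; I'll continue in small steps until it meets the stop.

```bash
python3 -m pendant '[[[-1,-0.1,0,0,0,0,0],[-1,-0.1,0,0,0,0,0],[-1,0,0,0,0,0,0]]]'; python3 -m pendant '[[[-1,-0.1,0,0,0,0,0],[-1,-0.1,0,0,0,0,0],[-1,0,0,0,0,0,0]]]'
```

```text
time: 8.1
eef_pos: [552.4, -119.6, 37.4]
tool_rot: [-0.332, -3.116, -0.002]
ft_force: [-15.4, 2.0, 16.3]
grip_width: 0.006
grip_force: 10.4
time: 8.35
eef_pos: [552.6, -119.6, 37.4]
tool_rot: [-0.331, -3.112, -0.003]
ft_force: [-23.9, 2.2, 22.5]
grip_width: 0.004
grip_force: 14.0
```

The force rises sharply and motion stops at 97.9 mm, so it's home. I'll relax the forward push, then lift straight up.

```bash
python3 -m pendant '[[[-1,0.15,0,0,0,0,0],[-1,0.15,0,0,0,0,0],[-1,0,0,0,0,0,0],[-1,0,0,-0.2,0,0,0],[-1,0,0,-0.2,0,0,0],[-1,0,0,-0.2,0,0,0],[-1,0,0,-0.2,0,0,0],[-1,0,0,-0.5,0,0,0],[-1,0,0,-1,0,0,0],[-1,0,0,-2,0,0,0],[-1,0,0,-2,0,0,0],[-1,0,0,0,0,0,0]]]'
python3 -m pendant '[[[-1,2,0,-2,0,0,0],[-1,3,0,-2,0,0,0],[-1,3,0,-2,0,0,0],[-1,3,0,0,0,0,0],[-1,3,0,0,0,0,0],[-1,2,0,0,0,0,0],[-1,0,0,0,0,0,0],[-1,0,0,0,0,0,0]]]'
python3 - <<'E'
from h import *
t=cap('top','t5.png');w=cap('wrist','w5.png');s=cap('scene','s5.png')
a=cv2.resize(t['color'][140:320,330:450],None,fx=3,fy=3,interpolation=2)
b=cv2.resize(s['color'][170:300,130:240],(457,540),interpolation=2)
cv2.imwrite('pics/v5.png',np.hstack([a,b])[:,:,::-1][:540,:800]);cv2.imwrite('pics/w5.png',w['color'][:,:,::-1])
print(robot.sense()['ft_force'],robot.sense()['eef_pos'])
E
```

```text
time: 9.35
eef_pos: [556.5, -121.2, 104.6]
tool_rot: [0.333, 3.116, -0.004]
ft_force: [-0.8, -0.5, 0.6]
grip_width: 0.002
grip_force: 0.0
time: 10.02
eef_pos: [398.1, -86.8, 160.7]
tool_rot: [0.334, 3.122, -0.001]
ft_force: [0.0, -0.2, -0.5]
grip_width: 0.008
grip_force: 0.0
[-0.18779379  0.59773425 -0.00493056] [399.08632283 -87.05623572 160.27069361]
```

View pics/v5.png

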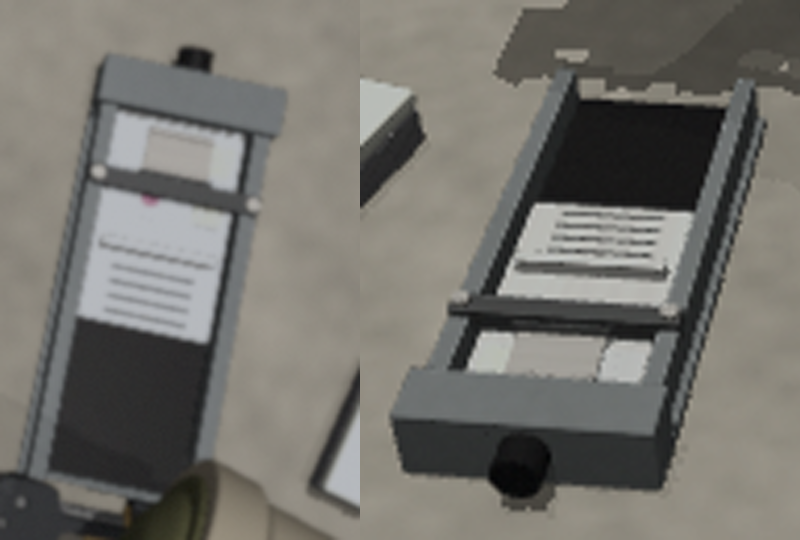

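The crops show the carrier under the bridge and leaf, its nose at the stop and its rear edge at about (145,331) in the left crop. I'll check that rear-edge position numerically.

```bash
python3 - <<'E'
from h import *
t=load('t5.png');u=np.array([.977,-.213])
g=lambda x,y,z:onz(t,330+x/3,140+y/3,z)[:2]@u
r=(g(78,318,22)+g(210,343,22))/2; b=(g(98,184,34)+g(248,213,34))/2; f=(g(105,101,36)+g(280,137,36))/2; s=(g(100,245,30)+g(212,267,30))/2
print('bridge-rear (80)',b-r,'stop-rear (130)',f-r,'step-rear(45)',s-r)
E
```

```text
bridge-rear (80) 80.45337337580929 stop-rear (130) 130.23541682879863 step-rear(45) 44.75988085726726
```

```bash
python3 -c "
from cell import robot
print(robot.finish_job())"
```

```text
the job is handed in; nothing more can be done
None
```

The carrier is home against the end stop, clamped under the bridge and leaf spring. The gripper has let go and moved clear, and the job is handed in at about 10 s, though no verdict was returned.

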